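# Lock the front board of a paint-jar chest with its cam

## Robot

A 6-joint arm with a two-finger parallel gripper is mounted at the origin on the work surface. World frame = base frame: x ahead of the robot, y to its left, z up, the work surface at z = 0. Lengths are in m, angles in rad, forces in N, time in s.
With the tool pointing down it reaches from about 0.425 to 1.125 m from the base axis. Payload 14.9 kg.
Tool frame: the origin (TCP) lies at the very end of the fingers, on their centre line; the grasp point (between the pads) lies 19 mm behind it; z points along the fingers, y is the line along which they close (so a half turn about z gives the same grasp; the last joint's range is limited). The gripper opens to 91 mm and grips with 3 to 60 N. Pads are 32 mm wide; open, the fingers measure 118 mm over their backs; the gripper's body (76 mm by 178 mm) begins 60 mm behind the grasp point.
Start: joints at [1.148, 0.379, 1.734, -0, 1.028, -0.033], TCP at [0.266, 0.648, 0.214] pointing down, gripper open.
Joint ranges: [-2.77, 2.77], [-0.74, 2.19], [0, 2.66], [-1.06, 4.2], [0.31, 2.87], [-3.08, 3.08]. Speed limits (rad/s): [1.89, 1.89, 2.39, 3.14, 3.14, 3.14].

## Interface

Orientations are given as a unit quaternion [w, x, y, z].
In Python, from cell import * gives the robot as it stands.
- The arm moves only by the tool apply_moves, never from a script. Its arguments are lists of equal length, an entry for each row: "offset": the shift along the tool's x, y, z in cm, a list of three; "angular": the turn, a rotation vector about the tool's x, y, z in degrees, a list of three; "hand": the opening in per cent of the stroke, from 0 (shut) to 100 (fully open). A call has 1 to 10 rows; each row shifts and turns the commanded pose from where the row before left it, along the tool's axes as they then stand; what a row does not reach is not made up. A row lasts 1/12 s, in which the tool goes at most 41.7 mm and 7.16 degrees, less where a joint would pass 70% of its speed; a pose out of reach is approached as far as the arm can. A call is refused whole if a number of a shift passes 4.17 or a number of a turn 7.16, either way. A call with a gripper value outside its range is refused whole. The fingers move at their own pace and stop on an object; "squeeze" is the grip in N (left out, the last holds). Time passes only in rows, so rows that do not move let the fingers close. It gives the time, the measured TCP pose, the force, the opening and the grip force at its end, in the units of the state.
- state(): the state, without advancing time (a new reading comes with each control period).
- read_camera(name): name is "scene" or "top"; returns the picture (400x640x3 uint8, red, green, blue); there is no depth.
- get_calibration(name): a dict with "intrinsics" (3x3 intrinsics, pixels), "R" (3x3) and "t" (3): a world point X has camera coordinates R X + t. Camera axes: x right, y down, z forward; pixel columns grow to the right and rows downward; lengths in m; the calibration is good to about 2 mm. A picture is of the moment at which its call begins. get_calibration takes no time and is no camera call.
- sign_off(): hands the job in; it is judged then, once.
Trained networks look in the newest picture that a camera, given by its name, has taken for a name from the list of things; names that differ only in an ending like _2 or _b are one class to them, and where a whole thing is asked for, a point or a joint stands for the part that bears it (a point fixed in the world has none). Each returns a list of dicts, best first, with "conf" (0 to 1); they miss things now and then, are a little off and sometimes report something else, mostly with a low value. They report only what shows in the picture. A call takes as long as a camera call. They do not tell look-alikes from the thing itself.
- recognise(query, camera): "centre" ([x, y, z] in m, in world coordinates, good to about 4 mm: the middle of the surface that is visible of it).
The state is a dict: "time": time; "joint_pos": joint angles; "qvel": joint speeds; "effort": joint torques, N m; "tcp_pos": TCP position; "eef_rot": TCP orientation; "force": force on the tool from outside, world axes, zero at the start; "torque": the same for the moment, N m; "opening": finger opening in m; "gripper_force": force on a finger pad.
Only numpy, scipy, OpenCV 4.12 (cv2) and the standard library are available. Lean on these libraries where they do the work, as an engineer would, in place of code of your own. Each camera call takes 0.05 s, during which the arm holds its last target. There are 200 camera calls.

## Task

Fit the loose front board of the paint-jar chest: push it in along its dowels up against the rubber seal, then take the screwdriver from the wooden block, set it in the slot of the cam in the chest's floor and turn the cam clockwise, about a quarter turn, as far as it goes, so that it grabs the bolt and draws the board tight and flush. Put the screwdriver back upright in its bore in the block, and do not push about or tip the paint jars or the tin.

Things in the scene. Friction and masses are not known exactly. Their poses are not given: they have to be found in the camera images.
- chest: Open wooden chest, plywood inside, black outside, 258 x 296 mm, 100 mm high, its front open; it is held fast against a batten behind its back. Origin on the bench under the middle of the front edge of its floor; x points into the chest (away from the loose front board), y along the front, z up. Its floor is 30 mm thick, top 42 mm above the bench.
- front_board (a joint): Loose front board, 296 mm long, 18 mm thick, top edge 100 mm above the bench, black outside. Slides upright on two dowels along the chest's x, drag about 3 N. Value: gap to the chest in m, 0 = home. A rubber seal pushes back from gap 4 mm on (about 10 N at 0), so once let go it stands 3 to 4 mm open. At 4.5 mm or less the cam can take its bolt, a rod with a 9 mm round head.
- front_face (a point): Middle of the front board's outer (black) face, 55 mm above the bench: a place to push. x points into the chest, y along the board, z up.
- cam (a joint): Cam disc, grey zinc, 40 mm across, in a black rim in the chest's floor, 34 mm behind its front edge. Value in rad, clockwise from above: 0 = open (slot square to the board, arrow towards it), 1.4 = stop. Starts within 0.1 of open. Grips the bolt from about 0.5, board home from about 1.2. Stiff: up to 0.15 N m; stays when locked. Turned before the board is in, it bars the bolt.
- cam_slot (a point): Centre of the cam disc's top face (42 mm above the bench), turns with the disc. x along the slot, z up. The slot is 18 mm long, 4.2 mm wide and 6 mm deep, its mouth bevelled to 22 x 8 mm.
- screwdriver: Flat-blade screwdriver, 186 mm, 180 g, blade down in the block. Origin at the middle of the tip; x along the blade's width, y its thickness, z up to the handle. Blade 14 x 2.5 mm, plays 0.12 rad in the slot; shank 9 mm; collar 30 mm across, underside 90 mm above the tip; flat-sided wooden handle 97 to 186 mm above the tip, 34 mm wide (x), 24 mm thick (y).
- driver_handle (a point): Point on the screwdriver's axis in its handle, 145 mm above the tip: a place to grip, across the 24 mm. Axes as screwdriver.
- tool_block: Wooden bench block, 130 x 70 mm, 100 mm high, fixed. Origin on the bench under the screwdriver's bore; the block reaches from 35 mm before to 95 mm beyond it along its x. 65 mm along its x stands the fixed knob of an awl, 36 mm above the top.
- bore (a point): Mouth of the screwdriver's bore in the block's top, 100 mm above the bench: a round through hole 21 mm across, the screwdriver hangs in it by its collar, so its tip is then 10 mm above the bench.
- jar_a: Bystander: cream plastic paint jar, 77 mm across, 104 mm high, standing on the chest's floor in its back half, at the side of +y. Origin at the centre of its underside.
- jar_b: Bystander: another such paint jar, at the side of -y.
- tin: Bystander: paint tin, 93 mm across, 112 mm high, standing on the bench on the other side of the chest from the block. Origin at the centre of its underside.
Not all that is in view belongs to the job. What is shaped like the screwdriver but blue or pink is not meant. Of the things that look like the tool_block, take the one that is farthest to the robot's right at the start.

How it is judged:
On the way, in this order (a step that is already met when the one before it is completed fails the run):
1. the front board is pushed in to the seal (gap under 4.8 mm) with the cam still open (value of joint front_board below 0.0048 m and value of joint cam below 0.3 rad), for 0.1 s.
2. the screwdriver, its blade in the cam's slot, has turned the cam past 1.2 rad and the board is drawn to within 1 mm (value of joint cam above 1.2 rad and value of joint front_board below 0.001 m and contact force between screwdriver and cam above 0.3 N), for 0.1 s.
At the end, for the whole second after the job is handed in: The cam stands past 1.2 rad, the front board is within 1 mm of home, and the screwdriver hangs at rest in its bore in the block, down on its collar (tip less than 16 mm above the bench, within 11 mm of the bore's axis, tilted less than 0.1 rad); jars and tin stand upright (value of joint cam above 1.2 rad and value of joint front_board below 0.001 m and horizontal distance between screwdriver and bore below 0.011 m and height (world z) of screwdriver below 0.016 m and angle between each of screwdriver, jar_a, jar_b, tin's own z axis and vertical below 0.1 rad and linear speed of screwdriver below 0.02 m/s); the robot touches nothing.
It fails at once if a paint jar or the tin is pushed more than 20 mm or tipped (distance of any of jar_a, jar_b, tin from where it was at the start of the episode above 0.02 m or angle between any of jar_a, jar_b, tin's own z axis and vertical above 0.35 rad).
It also fails if it takes over 67 s, if anything falls off the work surface, if the arm or the gripper's body presses on something with over 40 N, if the wrist force passes 120 N, or if a joint passes its speed limit or range.

## Working session

There is one attempt and no reset: what is moved stays moved. The work goes in short steps, Python scripts to look and compute and a tool call to move; the robot and the scene stay as the last step left them, time stands still between calls to the robot, and variables do not carry over. Pictures are saved under pics/ and viewed, at most 10 in all, crops included, and the job is handed in when it is done.

Besides the shell and the picture viewer there is one more tool, called after ">>>" as name(argument=value, ...) on one line, values as JSON. apply_moves: Moves the arm, as the interface text tells. Its arguments: {"type":"object","properties":{"offset":{"type":"array","items":{"type":"array","items":{"type":"number"}}},"angular":{"type":"array","items":{"type":"array","items":{"type":"number"}}},"hand":{"type":"array","items":{"type":"number"}},"squeeze":{"type":"number"}},"required":["offset","angular","hand"]}

```bash
mkdir -p pics
python3 - <<'E'
from cell import *
import cv2
s=state();print(s['time'],s['tcp_pos'],s['eef_rot'],s['opening'])
for c in("scene","top"):
    im=read_camera(c);cv2.imwrite(f'pics/{c}0.png',im[:,:,::-1])
    k=get_calibration(c);print(c,k['intrinsics'],k['R'],k['t'])
    for q in("chest","front_board","cam","screwdriver","tool_block","jar_a","tin"):
        print(q,[(([round(float(v),3) for v in d['centre']]),round(d['conf'],2)) for d in recognise(q,c)])
E
```

```text
0.0 [0.26583669 0.64712903 0.21327233] [-1.32448812e-04  1.93655506e-01  9.81069436e-01 -5.37654705e-04] 0.0914908524216961
scene [[504.4959843    0.         319.20687593]
 [  0.         504.4959843  194.20090184]
 [  0.           0.           1.        ]] [[-0.72286069  0.69094668  0.00806822]
 [ 0.46776452  0.49789741 -0.73027017]
 [-0.5085949  -0.52410957 -0.68311081]] [ 0.27283871 -0.19816757  1.84841515]
chest [([0.618, 0.007, 0.035], 0.9)]
front_board []
cam [([0.541, -0.017, 0.044], 0.65)]
screwdriver [([0.443, 0.431, 0.142], 0.95), ([0.418, 0.312, 0.158], 0.86), ([0.342, 0.392, 0.141], 0.82)]
tool_block [([0.467, 0.319, 0.077], 0.92), ([0.344, 0.54, 0.089], 0.84), ([0.516, 0.583, 0.095], 0.79)]
jar_a [([0.699, 0.073, 0.132], 0.82), ([0.694, -0.082, 0.124], 0.78)]
tin [([0.458, -0.298, 0.08], 0.88)]
top [[386.76961065   0.         319.71656291]
 [  0.         386.76961065 194.67328171]
 [  0.           0.           1.        ]] [[ 2.23679128e-04 -9.99986898e-01  5.11413260e-03]
 [-9.97003160e-01 -6.18637794e-04 -7.73583560e-02]
 [ 7.73605063e-02 -5.08150292e-03 -9.96990236e-01]] [0.09664903 0.49293696 1.33333986]
chest [([0.605, -0.025, 0.036], 0.79), ([0.474, -0.008, 0.1], 0.52)]
front_board [([0.473, -0.008, 0.099], 0.96)]
cam [([0.537, -0.015, 0.037], 0.39)]
screwdriver [([0.331, 0.378, 0.182], 0.7), ([0.407, 0.306, 0.192], 0.6), ([0.437, 0.411, 0.184], 0.43)]
tool_block [([0.491, 0.564, 0.097], 0.97), ([0.446, 0.29, 0.103], 0.85), ([0.317, 0.517, 0.097], 0.69)]
jar_a [([0.682, -0.101, 0.148], 0.65)]
tin [([0.439, -0.315, 0.111], 0.9), ([0.54, -0.015, 0.04], 0.73), ([0.474, -0.014, 0.098], 0.41)]
```

View pics/scene0.png

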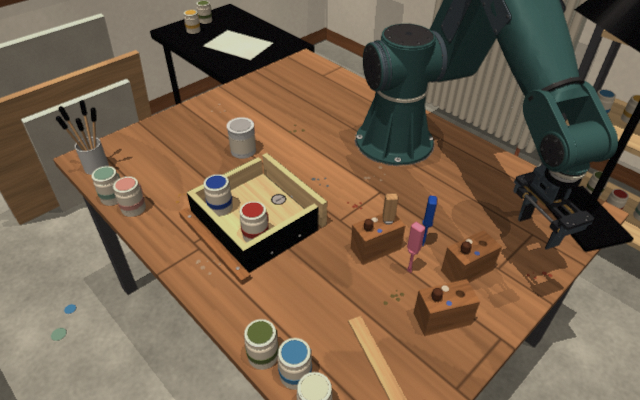

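View pics/top0.png

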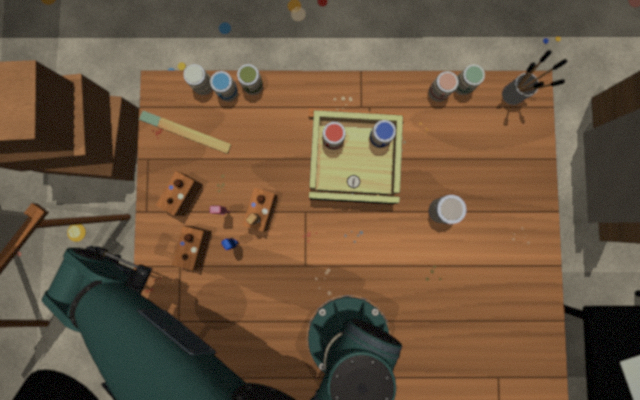

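Candidates for the block, in top-view pixels: (262,209), (180,194) and (190,247). The robot's right is -y, so the one at (262,209), with the wooden handle, fits. The handles at (218,210) pink and (229,243) blue are decoys. I'll confirm this in an enlarged crop.

```bash
cat > h.py <<'E'
import numpy as np, cv2
from cell import *
def proj(c,X):
    k=get_calibration(c);p=(k['R']@np.atleast_2d(X).T+k['t'][:,None]);p=k['intrinsics']@p
    return (p[:2]/p[2]).T
def plane(c,uv,z):
    k=get_calibration(c);d=k['R'].T@np.linalg.inv(k['intrinsics'])@np.array([*uv,1.]);o=-k['R'].T@k['t']
    return o+d*(z-o[2])/d[2]
def crop(im,x,y,w,h,W,H): return cv2.resize(im[y:y+h,x:x+w],(W,H),interpolation=cv2.INTER_CUBIC)
E
python3 - <<'E'
import cv2,numpy as np
from h import crop
t=cv2.imread('pics/top0.png');s=cv2.imread('pics/scene0.png')
a=np.vstack([crop(t,300,100,110,110,400,400)[:,:],np.zeros((0,400,3),np.uint8)])
cv2.imwrite('pics/chest1.png',np.hstack([crop(t,305,105,100,100,400,400),crop(s,185,150,145,145,400,400)]))
cv2.imwrite('pics/block1.png',np.hstack([crop(t,240,175,50,60,400,480),crop(s,345,185,80,96,400,480)]))
E
```

```text
(no output)
```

View pics/chest1.png

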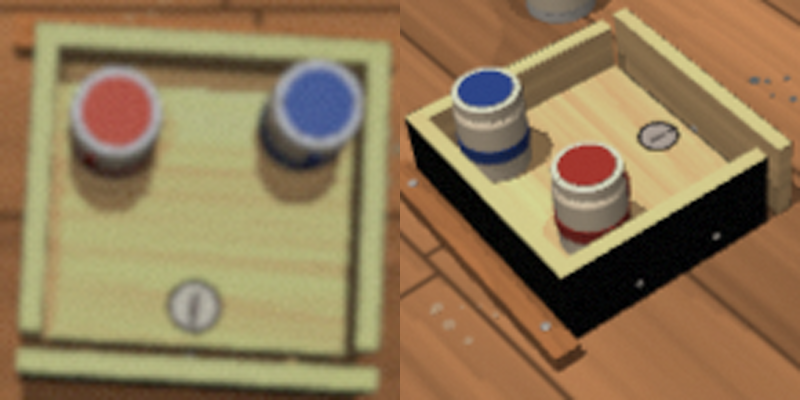

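View pics/block1.png

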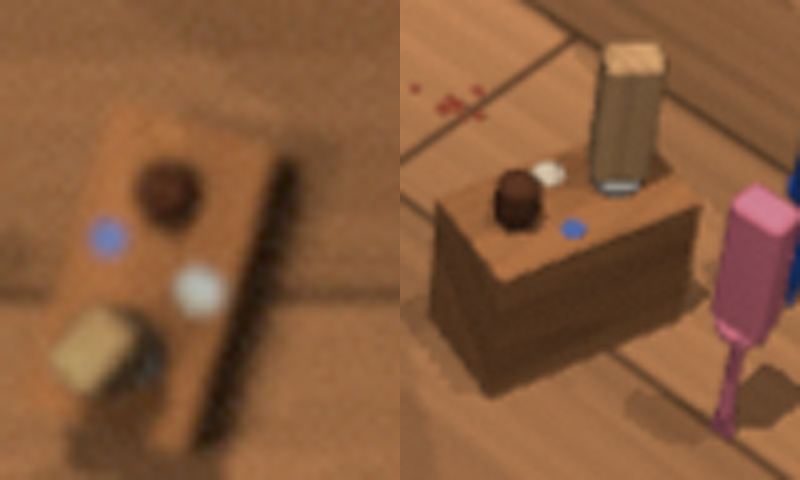

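The crops confirm it: the block at top (262,209) / scene (375,235) carries the wooden-handled driver, with the awl knob at scene crop (517,198). The pink and blue look-alikes stand in the bench outside it. The cam is at top (353,181) and its slot runs roughly along chest x. Next I fit the poses.

```bash
cat > fit.py <<'E'
from h import *
from scipy.optimize import least_squares
T=lambda x,y,x0,y0,s:((x+.5)/s-.5+x0,(y+.5)/s-.5+y0)
def fit(obs,p0):  # obs: cam, local xyz, uv
    def f(p):
        c,s=np.cos(p[2]),np.sin(p[2]);r=[]
        for cam,l,uv in obs:
            r+=list(proj(cam,[p[0]+c*l[0]-s*l[1],p[1]+s*l[0]+c*l[1],l[2]])[0]-uv)
        return r
    r=least_squares(f,p0,loss='soft_l1');print(np.round(r.x,4),'res',np.round(r.fun.reshape(-1,2) if r.fun.ndim==1 else 0,1).tolist());return r.x
t=lambda x,y:T(x,y,305,105,4); s=lambda x,y:T(x,y,185-400/ (400/145),150,400/145)
D,W=.258,.148
ch=fit([('top',(D,W,.1),t(38,22)),('top',(D,-W,.1),t(392,42)),('top',(0,W,.1),t(20,333)),('top',(0,-W,.1),t(380,352)),
 ('scene',(D,-W,.1),s(408,118)),('scene',(D,W,.1),s(560,277)),('scene',(0,W,.1),s(767,157))],[.5,-.01,-.05])
cam_pred=ch[:2]+.034*np.array([np.cos(ch[2]),np.sin(ch[2])])
# cam disc
for c,n,(u,v),z in(('top','top0',(353,181),.042),('scene','scene0',(278,199),.042)):
    im=cv2.imread(f'pics/{n}.png');U=cv2.resize(im[v-10:v+11,u-10:u+11],None,fx=8,fy=8,interpolation=cv2.INTER_CUBIC)
    hsv=cv2.cvtColor(U,cv2.COLOR_BGR2HSV);m=(hsv[:,:,1]<70).astype(np.uint8)
    n_,l,st,cen=cv2.connectedComponentsWithStats(m);i=1+np.argmax(st[1:,4])
    cs,_=cv2.findContours((l==i).astype(np.uint8),cv2.RETR_EXTERNAL,cv2.CHAIN_APPROX_NONE)
    e=cv2.fitEllipse(cv2.convexHull(cs[0]));uv=T(*e[0],u-10,v-10,8)
    print(c,'disc',e,uv,plane(c,uv,z),'pred',cam_pred)
    # slot: dark pixels inside disc
    E=np.zeros(m.shape,np.uint8);cv2.ellipse(E,(e[0],(e[1][0]*.75,e[1][1]*.75),e[2]),1,-1)
    g=cv2.cvtColor(U,cv2.COLOR_BGR2GRAY).astype(float);th=np.percentile(g[E>0],22)
    ys,xs=np.where((E>0)&(g<th));P=np.array([plane(c,T(x,y,u-10,v-10,8),z)[:2] for x,y in zip(xs,ys)])
    w,V=np.linalg.eigh(np.cov(P.T));d=V[:,1]*np.sign(V[0,1]);print(' slot c',P.mean(0),'ang',np.arctan2(d[1],d[0]),'sd',np.sqrt(w))
b=lambda x,y:T(x,y,240,175,8); q=lambda x,y:T(x-400,y,345,185,5)
bl=fit([('top',(.095,.035,.1),b(120,105)),('top',(.095,-.035,.1),b(283,152)),('top',(-.035,-.035,.1),b(190,450)),('top',(.065,0,.136),b(168,190)),
 ('scene',(.095,-.035,.1),q(437,203)),('scene',(.095,.035,.1),q(507,283)),('scene',(-.035,.035,.1),q(700,205)),('scene',(.065,0,.136),q(517,180))],[.4,.3,-.3])
for c,uv in(('top',b(97,350)),('scene',q(634,58))): print(c,'handle top',plane(c,uv,.196))
P=[plane('scene',q(*a),.196)[:2] for a in((607,43),(661,43),(665,73),(603,73))];print(np.round(P,4).tolist())
print([plane('top',b(*a),.196)[:2].round(4).tolist() for a in((50,357),(95,308),(145,340),(95,395))])
t0=lambda x,y:plane('top',t(x,y),.1)[:2].round(4)
print('board outer',t0(18,374),t0(376,393),'inner',t0(18,347),t0(378,368))
for n,(u,v) in(('top0',(252,218)),('scene0',(391,197))):
    c=n[:-1];im=cv2.imread(f'pics/{n}.png');U=cv2.resize(im[v-12:v+13,u-14:u+15],None,fx=8,fy=8,interpolation=cv2.INTER_CUBIC)
    g=U.astype(float).sum(2)
    m=((U[:,:,1]>(130 if c=='top' else 150))).astype(np.uint8);n_,l,st,cen=cv2.connectedComponentsWithStats(m)
    for i in range(1,n_):
        if st[i,4]>1500:
            cs,_=cv2.findContours((l==i).astype(np.uint8),cv2.RETR_EXTERNAL,cv2.CHAIN_APPROX_NONE)
            W_=np.array([plane(c,T(*k[0],u-14,v-12,8),.196)[:2]*1000 for k in cs[0]],np.float32);print(c,st[i].tolist(),cv2.minAreaRect(W_))
E
python3 fit.py
```

```text
[ 0.5027 -0.0162 -0.0564] res [[-0.3, 0.4], [-0.4, 0.4], [-0.3, -0.6], [-0.5, -0.3], [-1.4, -1.1], [0.1, -0.2], [-0.2, -0.8]]
top disc ((84.470703125, 84.41348266601562), (105.54749298095703, 110.1938705444336), 3.1340792179107666) (353.121337890625, 181.11418533325195) [ 0.53804936 -0.01816124  0.042     ] pred [ 0.53664816 -0.01808367]
 slot c [ 0.53360688 -0.01741391] ang -0.13301391548783673 sd [0.0023776  0.00812594]
scene disc ((84.16690826416016, 81.97940063476562), (78.80663299560547, 112.0445556640625), 84.89257049560547) (278.08336353302, 198.8099250793457) [ 0.53734265 -0.01667611  0.042     ] pred [ 0.53664816 -0.01808367]
 slot c [ 0.53597141 -0.0153132 ] ang 0.0364401759610907 sd [0.00353028 0.00815523]
[ 0.4101  0.3073 -0.2732] res [[-1.2, -0.5], [-1.1, -0.6], [-0.6, 0.4], [-1.2, -0.2], [-0.6, -1.3], [-1.3, -0.5], [-0.1, -1.2], [0.2, -1.3]]
top handle top [0.40742605 0.3031703  0.196     ]
scene handle top [0.41053829 0.31047965 0.196     ]
[[0.4121, 0.2929], [0.391, 0.3128], [0.4074, 0.3293], [0.4314, 0.3068]]
[[0.4048, 0.3209], [0.4233, 0.3041], [0.4112, 0.2851], [0.3905, 0.3037]]
board outer [0.4752 0.132 ] [ 0.4597 -0.1618] inner [0.4975 0.1321] [ 0.4803 -0.1638]
top [192, 19, 40, 47, 1597] ((430.0801086425781, 266.2763366699219), (17.44819450378418, 14.737103462219238), 0.6229299306869507)
top [70, 68, 64, 69, 2436] ((407.197998046875, 306.33319091796875), (16.381181716918945, 24.061140060424805), 43.7525520324707)
```

>>> apply_moves(offset=[[-3.1,-2.3,-1.2],[-3.1,-2.3,-1.2],[-3.1,-2.3,-1.2],[-3.1,-2.3,-1.2],[-3.1,-2.3,-1.2],[-3.1,-2.3,-1.2],[-3.1,-2.3,-1.2],[-3.1,-2.3,-1.2],[-3.1,-2.3,-1.2],[0,0,0]], angular=[[0,0,0],[0,0,0],[0,0,0],[0,0,0],[0,0,0],[0,0,0],[0,0,-6.4],[0,0,-6.4],[0,0,-6.4],[0,0,0]], hand=[0,0,0,0,0,0,0,0,0,0])

```text
time: 1.63
tcp_pos: [0.4597, 0.3544, 0.3247]
eef_rot: [0.002, 0.024, 1.0, 0.001]
force: [0.9, 0.4, 0.6]
opening: 0.0275
gripper_force: 0.0
```

```bash
cat > go.py <<'E'
import sys,numpy as np
from cell import *
from scipy.spatial.transform import Rotation as R
s=state();q=s['eef_rot'];M=R.from_quat([*q[1:],q[0]])
m=M.as_matrix();p=np.array(s['tcp_pos'])
print('t',round(s['time'],2),'tcp',p.round(4),'yaw_y',np.degrees(np.arctan2(m[1,1],m[0,1])).round(2),'zaxis',m[:,2].round(4),'F',np.round(s['force'],1),'T',np.round(s['torque'],2),'open',round(s['opening'],4),'gf',round(s['gripper_force'],1),'j',np.round(s['joint_pos'],2))
if len(sys.argv)>4:
    tx=np.array([float(a) for a in sys.argv[1:4]]);th=np.radians(float(sys.argv[4]))
    Mt=R.from_matrix(np.array([[-np.sin(th),np.cos(th),0],[np.cos(th),np.sin(th),0],[0,0,-1]]))
    d=(m.T@(tx-p))*100;r=(M.inv()*Mt).as_rotvec(degrees=True)
    print('shift cm (old frame)',d.round(2),'(new frame)',(Mt.as_matrix().T@(tx-p)*100).round(2),'norm',np.linalg.norm(d).round(2),'rot deg',r.round(2))
E
python3 go.py 0.438 -0.013 0.30 86.8
```

```text
t 1.63 tcp [0.4597 0.3544 0.3247] yaw_y 87.29 zaxis [ 0.0037  0.0014 -1.    ] F [0.9 0.4 0.6] T [ 0.06  0.   -0.05] open 0.0275 gf 0.0 j [ 0.62  0.07  1.9  -0.    1.17 -0.91]
shift cm (old frame) [  0.44 -36.81   2.42] (new frame) [  0.12 -36.81   2.47] norm 36.89 rot deg [0.09 0.21 0.49]
```

>>> apply_moves(offset=[[0,-4.1,0.2],[0,-4.1,0.2],[0,-4.1,0.2],[0,-4.1,0.2],[0,-4.1,0.2],[0,-4.1,0.2],[0,-4.1,0.2],[0,-4.1,0.2],[0.4,-4.0,0.2],[0,0,0]], angular=[[0,0,0.5],[0,0,0],[0,0,0],[0,0,0],[0,0,0],[0,0,0],[0,0,0],[0,0,0],[0,0,0],[0,0,0]], hand=[0,0,0,0,0,0,0,0,0,0])

```text
time: 2.47
tcp_pos: [0.4277, -0.0142, 0.3037]
eef_rot: [-0.0, 0.034, 0.999, -0.0]
force: [0.9, 0.5, 0.4]
opening: 0.0002
gripper_force: 0.0
```

```bash
python3 go.py 0.437 -0.013 0.05 86.8
```

```text
t 2.47 tcp [ 0.4277 -0.0142  0.3037] yaw_y 86.06 zaxis [-2.e-04 -1.e-03 -1.e+00] F [0.9 0.5 0.4] T [ 0.03  0.   -0.01] open 0.0002 gf 0.0 j [-0.09 -0.19  2.19 -0.    1.15 -1.59]
shift cm (old frame) [-0.92  0.21 25.37] (new frame) [-0.92  0.17 25.37] norm 25.38 rot deg [-0.06 -0.01 -0.74]
```

>>> apply_moves(offset=[[-0.9,0.2,3.6],[0,0,3.6],[0,0,3.6],[0,0,3.6],[0,0,3.6],[0,0,3.6],[0,0,3.6],[0,0,0],[0,0,0]], angular=[[0,0,-0.7],[0,0,0],[0,0,0],[0,0,0],[0,0,0],[0,0,0],[0,0,0],[0,0,0],[0,0,0]], hand=[0,0,0,0,0,0,0,0,0])

```text
time: 3.22
tcp_pos: [0.4368, -0.0075, 0.0512]
eef_rot: [-0.002, 0.026, 1.0, 0.0]
force: [-0.1, 0.4, 0.4]
opening: 0.0005
gripper_force: 0.0
```

```bash
python3 go.py 0.4667 -0.0147 0.05 86.8
```

```text
t 3.22 tcp [ 0.4368 -0.0075  0.0512] yaw_y 87.06 zaxis [-4.3e-03  3.0e-04 -1.0e+00] F [-0.1  0.4  0.4] T [0.04 0.03 0.02] open 0.0005 gf 0.0 j [-0.07  0.27  2.3   0.    0.58 -1.59]
shift cm (old frame) [-3.02 -0.56  0.1 ] (new frame) [-3.02 -0.55  0.12] norm 3.08 rot deg [ 0.01 -0.24  0.26]
```

>>> apply_moves(offset=[[-0.5,-0.4,0],[-0.5,-0.2,0],[-0.4,0,0],[-0.4,0,0],[-0.3,0,0],[-0.2,0,0],[0,0,0]], angular=[[0,0,0],[0,0,0],[0,0,0],[0,0,0],[0,0,0],[0,0,0],[0,0,0]], hand=[0,0,0,0,0,0,0])

```text
time: 3.8
tcp_pos: [0.4613, -0.0151, 0.0523]
eef_rot: [0.001, 0.026, 1.0, -0.0]
force: [-0.3, 0.2, -0.1]
opening: 0.0004
gripper_force: 0.0
```

>>> apply_moves(offset=[[-0.2,0,0],[-0.2,0,0],[0,0,0]], angular=[[0,0,0],[0,0,0],[0,0,0]], hand=[0,0,0])

```text
time: 4.05
tcp_pos: [0.4647, -0.0153, 0.0519]
eef_rot: [-0.0, 0.026, 1.0, 0.0]
force: [-2.2, 0.4, 2.6]
opening: 0.0001
gripper_force: 0.9
```

>>> apply_moves(offset=[[-0.1,0,0],[-0.1,0,0],[0,0,0]], angular=[[0,0,0],[0,0,0],[0,0,0]], hand=[0,0,0])

```text
time: 4.3
tcp_pos: [0.4659, -0.0153, 0.0517]
eef_rot: [-0.001, 0.026, 1.0, 0.0]
force: [-7.6, 0.8, 5.2]
opening: 0.0003
gripper_force: 3.2
```

>>> apply_moves(offset=[[-0.1,0,0],[-0.1,0,0],[0,0,0]], angular=[[0,0,0],[0,0,0],[0,0,0]], hand=[0,0,0])

```text
time: 4.55
tcp_pos: [0.4674, -0.0154, 0.0516]
eef_rot: [-0.001, 0.026, 1.0, 0.0]
force: [-9.9, 0.1, 7.3]
opening: 0.0004
gripper_force: 5.0
```

>>> apply_moves(offset=[[-0.1,0,0],[-0.1,0,0],[0,0,0]], angular=[[0,0,0],[0,0,0],[0,0,0]], hand=[0,0,0])

```text
time: 4.8
tcp_pos: [0.4677, -0.0154, 0.0513]
eef_rot: [-0.003, 0.026, 1.0, 0.0]
force: [-19.6, 1.2, 13.7]
opening: 0.0006
gripper_force: 9.4
```

Run:
```python
from h import *
a=read_camera('top');b=read_camera('scene')
cv2.imwrite('pics/push.png',np.hstack([crop(a,305,105,100,100,400,400),crop(b,185,150,145,145,400,400)])[:,:,::-1])
```

```text
(no output)
```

View pics/push.png

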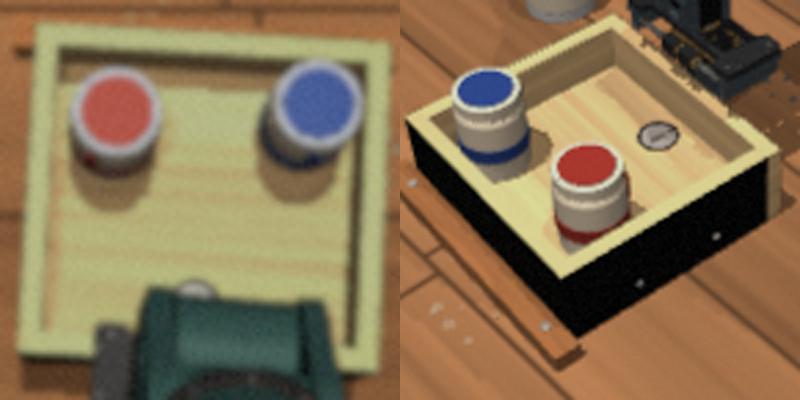

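The board is in at the seal (force rose to 20 N, no gap visible). I'll retreat and go to the screwdriver.

>>> apply_moves(offset=[[1.0,0,0],[2.0,0,0],[0,0,-3.5],[0,0,-4.1],[0,0,-4.1],[0,0,-4.1],[0,0,-4.1],[0,0,-4.1],[0,0,-2],[0,0,0]], angular=[[0,0,0],[0,0,0],[0,0,0],[0,0,0],[0,0,0],[0,0,0],[0,0,0],[0,0,0],[0,0,0],[0,0,0]], hand=[0,0,0,0,0,0,0,0,0,0])

```text
time: 5.73
tcp_pos: [0.4429, -0.0142, 0.3171]
eef_rot: [0.004, 0.026, 1.0, -0.0]
force: [-0.1, -1.4, -0.3]
opening: 0.0005
gripper_force: 0.0
```

```bash
python3 go.py 0.409 0.307 0.30 46.6
python3 - <<'E'
from h import *
a=read_camera('top');b=read_camera('scene')
cv2.imwrite('pics/top1.png',a[:,:,::-1]);cv2.imwrite('pics/scene1.png',b[:,:,::-1])
for c in('top','scene'):
  for q in('cam_slot','cam','front_board','chest','driver_handle','bore'): print(c,q,[(np.round(d['centre'],3).tolist(),round(d['conf'],2)) for d in recognise(q,c)])
cv2.imwrite('pics/cam2.png',np.hstack([crop(a,338,166,30,30,400,400),crop(b,263,184,30,30,400,400)])[:,:,::-1])
E
```

```text
t 5.73 tcp [ 0.4429 -0.0142  0.3171] yaw_y 87.07 zaxis [ 8.8e-03 -7.0e-04 -1.0e+00] F [-0.1 -1.4 -0.3] T [ 0.01 -0.09  0.  ] open 0.0005 gf 0.0 j [-0.08 -0.18  2.15  0.    1.16 -1.6 ]
shift cm (old frame) [ 5.04 31.91  1.65] (new frame) [24.54 21.01  1.71] norm 32.35 rot deg [ 0.16  0.49 40.47]
top cam_slot [([0.494, 0.1, 0.099], 0.38)]
top cam []
top front_board [([0.492, 0.1, 0.097], 0.44)]
top chest [([0.636, -0.011, 0.04], 0.82)]
top driver_handle [([0.572, 0.424, 0.022], 0.91), ([0.408, 0.298, 0.195], 0.58), ([0.494, 0.091, 0.098], 0.56), ([0.32, 0.26, 0.032], 0.52)]
top bore [([0.442, 0.288, 0.104], 0.79), ([0.321, 0.516, 0.099], 0.72), ([0.486, 0.562, 0.101], 0.58)]
scene cam_slot [([0.54, -0.02, 0.039], 0.56)]
scene cam [([0.539, -0.018, 0.043], 0.39)]
scene front_board [([0.498, -0.002, 0.087], 0.89), ([0.696, 0.073, 0.13], 0.59)]
scene chest [([0.627, 0.006, 0.037], 0.64), ([0.457, -0.299, 0.082], 0.3)]
scene driver_handle [([0.588, 0.431, 0.025], 0.9), ([0.419, 0.31, 0.162], 0.66), ([0.306, 0.282, 0.022], 0.49), ([0.697, -0.083, 0.124], 0.43)]
scene bore [([0.34, 0.54, 0.09], 0.89), ([0.516, 0.586, 0.091], 0.77), ([0.467, 0.321, 0.083], 0.62)]
```

View pics/cam2.png

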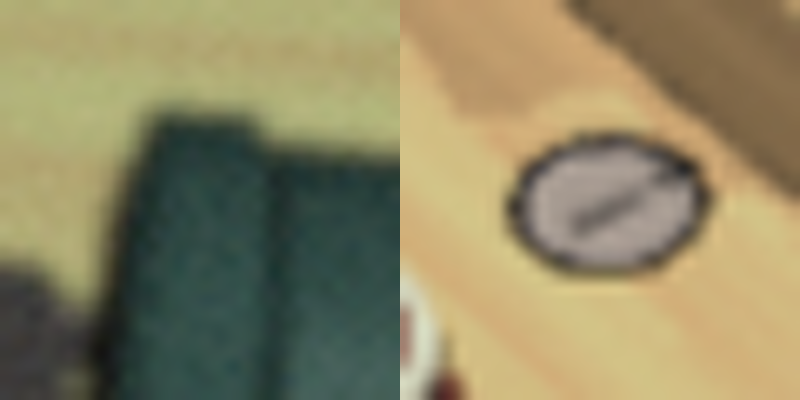

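>>> apply_moves(offset=[[0,0,0],[0,0,0],[0,0,0],[0,0,0],[0,0,0],[0,0,0],[3.0,2.6,0],[3.0,2.6,0],[3.0,2.6,0],[3.0,2.6,0]], angular=[[0,0,6.7],[0,0,6.7],[0,0,6.7],[0,0,6.7],[0,0,6.7],[0,0,6.7],[0,0,0],[0,0,0],[0,0,0],[0,0,0]], hand=[50,50,50,50,50,50,50,50,50,50])

```text
time: 7.27
tcp_pos: [0.4237, 0.1454, 0.3122]
eef_rot: [0.0, 0.368, 0.93, 0.0]
force: [2.2, 0.2, 0.4]
opening: 0.0461
gripper_force: 0.0
```

>>> apply_moves(offset=[[3.0,2.6,0],[3.0,2.6,0],[3.0,2.6,0],[3.0,2.6,0],[0,0,0],[0,0,0]], angular=[[0,0,0],[0,0,0],[0,0,0],[0,0,0],[0,0,0],[0,0,0]], hand=[50,50,50,50,50,50])

```text
time: 7.77
tcp_pos: [0.4072, 0.3033, 0.3116]
eef_rot: [-0.0, 0.366, 0.931, -0.0]
force: [-0.0, -0.6, 0.1]
opening: 0.0458
gripper_force: 0.0
```

```bash
python3 go.py 0.409 0.307 0.136 46.6
python3 - <<'E'
from h import *
f=lambda x,y:((x-400+.5)*.075-.5+263,(y+.5)*.075-.5+184)
a,b,c=[plane('scene',f(*p),.042)[:2] for p in((573,230),(660,180),(610,204))]
d=b-a;print(a,b,c,np.degrees(np.arctan2(-d[1],-d[0])),np.linalg.norm(d))
E
```

```text
t 7.77 tcp [0.4072 0.3033 0.3116] yaw_y 47.05 zaxis [-5.e-04 -3.e-04 -1.e+00] F [-0.  -0.6  0.1] T [ 0.01 -0.02  0.04] open 0.0458 gf 0.0 j [ 0.59 -0.05  2.04 -0.    1.14 -0.23]
shift cm (old frame) [ 0.12  0.4  17.56] (new frame) [ 0.12  0.39 17.56] norm 17.57 rot deg [-0.03 -0.01  0.45]
[ 0.54878785 -0.01535567] [ 0.52328497 -0.01437569] [ 0.53696432 -0.01615147] -2.2005797024823224 0.02552169964214835
```

>>> apply_moves(offset=[[0.1,0.4,3],[0,0,3],[0,0,3],[0,0,3],[0,0,3],[0,0,2.5],[0,0,0]], angular=[[0,0,0.4],[0,0,0],[0,0,0],[0,0,0],[0,0,0],[0,0,0],[0,0,0]], hand=[50,50,50,50,50,50,50])

```text
time: 8.35
tcp_pos: [0.4077, 0.3027, 0.1329]
eef_rot: [-0.002, 0.371, 0.928, -0.003]
force: [-0.9, -0.8, -1.4]
opening: 0.0459
gripper_force: 0.0
```

>>> apply_moves(offset=[[0,0,0],[0,0,0],[0,0,0],[0,0,0],[0,0,0],[0,0,0]], angular=[[0,0,0],[0,0,0],[0,0,0],[0,0,0],[0,0,0],[0,0,0]], hand=[0,0,0,0,0,0], squeeze=40)

```text
time: 8.85
tcp_pos: [0.4106, 0.3058, 0.1387]
eef_rot: [0.001, 0.371, 0.929, 0.001]
force: [-0.3, -2.5, 10.1]
opening: 0.0237
gripper_force: 40.0
```

```bash
python3 go.py
python3 - <<'E'
from h import *
a=read_camera('top');b=read_camera('scene')
cv2.imwrite('pics/grasp.png',np.hstack([crop(a,232,170,60,60,400,400),crop(b,345,175,90,90,400,400)])[:,:,::-1])
E
```

```text
t 8.85 tcp [0.4106 0.3058 0.1387] yaw_y 46.48 zaxis [ 0.0021  0.001  -1.    ] F [-0.3 -2.5 10.1] T [-0.71  0.22 -0.03] open 0.0237 gf 40.0 j [ 0.59  0.2   2.15 -0.    0.8  -0.22]
```

View pics/grasp.png

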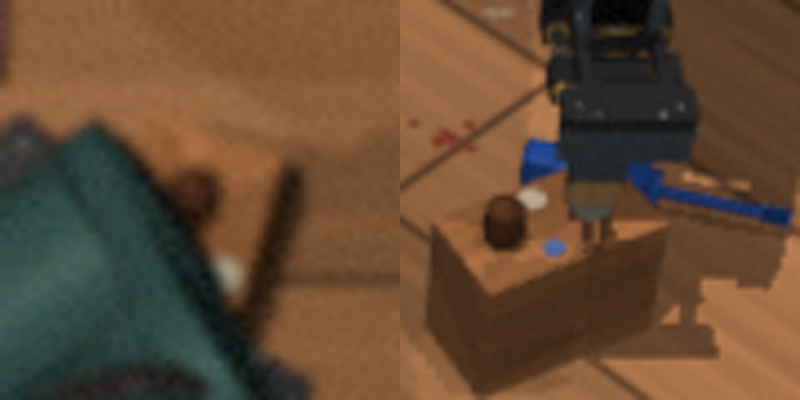

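>>> apply_moves(offset=[[0,0,-0.5],[0,0,-1],[0,0,-2],[0,0,-2],[0,0,-2],[0,0,-2],[0,0,-2],[0,0,-2],[0,0,-1],[0,0,0]], angular=[[0,0,0],[0,0,0],[0,0,0],[0,0,0],[0,0,0],[0,0,0],[0,0,0],[0,0,0],[0,0,0],[0,0,0]], hand=[0,0,0,0,0,0,0,0,0,0])

```text
time: 9.78
tcp_pos: [0.4106, 0.306, 0.2848]
eef_rot: [0.001, 0.371, 0.929, 0.002]
force: [0.7, 0.1, -2.2]
opening: 0.0236
gripper_force: 40.0
```

```bash
python3 go.py 0.5367 -0.017 0.30 87.2
python3 - <<'E'
from h import *
a=read_camera('top');b=read_camera('scene')
cv2.imwrite('pics/lift_s.png',b[:,:,::-1])
cv2.imwrite('pics/lift.png',np.hstack([crop(b,300,100,200,200,400,400),crop(b,355,160,80,80,400,400)])[:,:,::-1])
E
```

```text
t 9.78 tcp [0.4106 0.306  0.2848] yaw_y 46.47 zaxis [ 0.0036  0.0024 -1.    ] F [ 0.7  0.1 -2.2] T [-0.03 -0.03  0.02] open 0.0236 gf 40.0 j [ 0.6  -0.01  2.06 -0.    1.09 -0.22]
shift cm (old frame) [-31.39 -14.73  -1.55] (new frame) [-14.18 -31.65  -1.52] norm 34.71 rot deg [  0.21   0.14 -40.73]
```

View pics/lift.png

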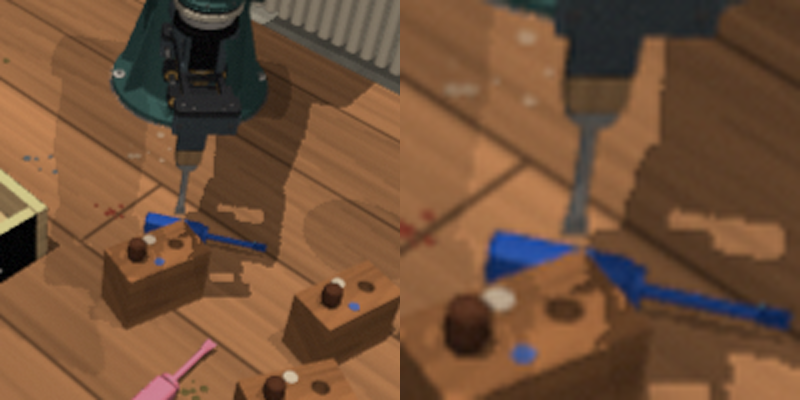

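Run:
```python
from h import *
f=lambda x,y:((x-400+.5)/5-.5+355,(y+.5)/5-.5+160)
print('bore scene',plane('scene',f(566,310),.1))
for z in(.1588,.1558,.1618,.2488): print(z,proj('scene',[.4106,.306,z]))
print('obs tip',f(575,232),'collar',f(588,117), 'handle edges',f(565,100),f(632,100))
```

```text
bore scene [0.4115923  0.31152456 0.1       ]
0.1588 [[388.67355549 205.34772311]]
0.1558 [[388.56095806 206.13620462]]
0.1618 [[388.78649009 204.55688041]]
0.2488 [[392.21538656 180.5454834 ]]
obs tip (389.6, 206.0) collar (392.2, 183.0) handle edges (387.6, 179.6) (401.0, 179.6)
```

>>> apply_moves(offset=[[0,0,-0.5],[0,0,-0.5],[0,0,-0.5],[0,0,0],[0,0,0],[0,0,0],[-1.4,-3.2,0],[-1.4,-3.2,0],[-1.4,-3.2,0],[-1.4,-3.2,0]], angular=[[0,0,-6.8],[0,0,-6.8],[0,0,-6.8],[0,0,-6.8],[0,0,-6.8],[0,0,-6.8],[0,0,0],[0,0,0],[0,0,0],[0,0,0]], hand=[0,0,0,0,0,0,0,0,0,0])

```text
time: 10.72
tcp_pos: [0.4591, 0.1733, 0.2954]
eef_rot: [-0.001, 0.023, 1.0, -0.0]
force: [-0.1, 0.1, -2.8]
opening: 0.0239
gripper_force: 40.0
```

>>> apply_moves(offset=[[-1.4,-3.2,0],[-1.4,-3.2,0],[-1.4,-3.2,0],[-1.4,-3.2,0],[-1.4,-3.2,0],[0,0,0],[0,0,0]], angular=[[0,0,0],[0,0,0],[0,0,0],[0,0,0],[0,0,0],[0,0,0],[0,0,0]], hand=[0,0,0,0,0,0,0])

```text
time: 11.3
tcp_pos: [0.5215, 0.0104, 0.2953]
eef_rot: [-0.001, 0.025, 1.0, 0.0]
force: [-0.8, 1.0, -1.1]
opening: 0.0238
gripper_force: 40.0
```

```bash
python3 go.py 0.538 -0.0175 0.194 87.3
```

```text
t 11.3 tcp [0.5215 0.0104 0.2953] yaw_y 87.11 zaxis [-2.5e-03  1.0e-04 -1.0e+00] F [-0.8  1.  -1.1] T [0.09 0.01 0.03] open 0.0238 gf 40.0 j [-0.02 -0.    2.03  0.    1.11 -1.55]
shift cm (old frame) [-1.82 -2.7  10.13] (new frame) [-1.78 -2.71 10.13] norm 10.64 rot deg [-0.   -0.14 -0.19]
```

>>> apply_moves(offset=[[-0.9,-1.4,0],[-0.9,-1.3,1],[0,0,2],[0,0,2.5],[0,0,2.5],[0,0,2],[0,0,0.7],[0,0,0],[0,0,0]], angular=[[0,0,-0.2],[0,0,0],[0,0,0],[0,0,0],[0,0,0],[0,0,0],[0,0,0],[0,0,0],[0,0,0]], hand=[0,0,0,0,0,0,0,0,0])

```text
time: 12.05
tcp_pos: [0.5385, -0.0155, 0.1902]
eef_rot: [-0.0, 0.022, 1.0, 0.0]
force: [0.6, -0.0, -1.6]
opening: 0.0238
gripper_force: 40.0
```

```bash
python3 go.py
python3 - <<'E'
from h import *
b=read_camera('scene')
cv2.imwrite('pics/over_s.png',b[:,:,::-1])
cv2.imwrite('pics/over.png',crop(b,252,150,60,60,600,600)[:,:,::-1])
from cell import state
p=np.array(state()['tcp_pos']);print(proj('scene',p-[0,0,.126]),proj('scene',[p[0],p[1],.042]))
E
```

```text
t 12.05 tcp [ 0.5385 -0.0155  0.1902] yaw_y 87.5 zaxis [-5.e-04  1.e-04 -1.e+00] F [ 0.6 -0.  -1.6] T [ 0.06 -0.   -0.  ] open 0.0238 gf 40.0 j [-0.07  0.16  2.07  0.    0.91 -1.6 ]
[[277.52152516 193.8170825 ]] [[277.88041772 199.23871464]]
```

View pics/over.png

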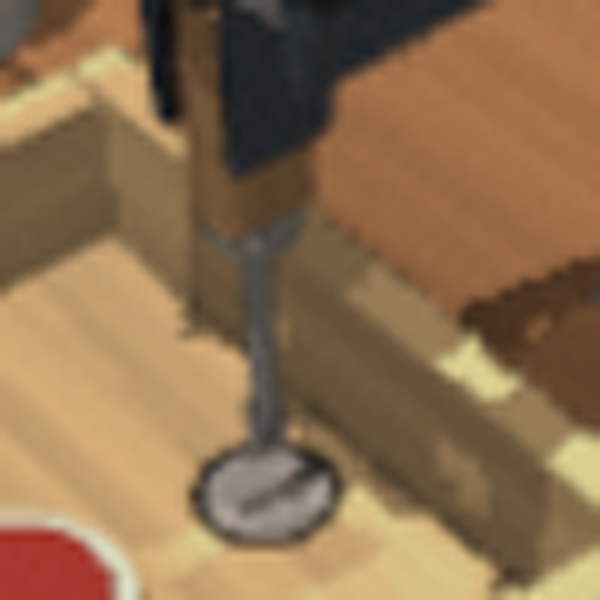

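Run:
```python
from h import *
# subpixel disc centre in over_s (only lower part free) vs scene1 (unoccluded)
T=lambda x,y,x0,y0,s:((x+.5)/s-.5+x0,(y+.5)/s-.5+y0)
im=cv2.imread('pics/scene1.png');u,v=278,199
U=cv2.resize(im[v-9:v+10,u-9:u+10],None,fx=8,fy=8,interpolation=cv2.INTER_CUBIC)
m=(cv2.cvtColor(U,cv2.COLOR_BGR2HSV)[:,:,1]<75).astype(np.uint8)
n,l,st,c=cv2.connectedComponentsWithStats(m);i=1+np.argmax(st[1:,4]);cs,_=cv2.findContours((l==i).astype(np.uint8),0,1)
e=cv2.fitEllipse(cv2.convexHull(cs[0]));d=T(*e[0],u-9,v-9,8);print('disc',d,e)
p=np.array(state()['tcp_pos']);o=proj('scene',p-[0,0,.126])[0];tip=np.array([277.95,194.05])
bias=tip-o
for dd in(np.array(d),np.array([278.15,198.85])):
  print(plane('scene',dd-bias,.042),plane('scene',dd,.042),p)
```

```text
disc (278.0756788253784, 198.79958152770996) ((76.10543060302734, 73.89665222167969), (79.98765563964844, 112.1265640258789), 85.70332336425781)
[ 0.53761765 -0.01842705  0.042     ] [ 0.53732996 -0.01672761  0.042     ] [ 0.53903758 -0.01564186  0.19084898]
[ 0.53759673 -0.01809792  0.042     ] [ 0.53730908 -0.01639882  0.042     ] [ 0.53903758 -0.01564186  0.19084898]
```

>>> apply_moves(offset=[[0.1,-0.2,0.5],[0,0,0.5],[0,0,0.5],[0,0,0.3],[0,0,0.2],[0,0,0.2],[0,0,0]], angular=[[0,0,0],[0,0,0],[0,0,0],[0,0,0],[0,0,0],[0,0,0],[0,0,0]], hand=[0,0,0,0,0,0,0])

```text
time: 12.68
tcp_pos: [0.5375, -0.0178, 0.1676]
eef_rot: [-0.0, 0.022, 1.0, 0.0]
force: [-0.7, 2.1, -1.8]
opening: 0.0237
gripper_force: 40.0
```

>>> apply_moves(offset=[[0,0,0.2],[0,0,0.2],[0,0,0.2],[0,0,0]], angular=[[0,0,0],[0,0,0],[0,0,0],[0,0,0]], hand=[0,0,0,0])

```text
time: 13.02
tcp_pos: [0.5392, -0.0178, 0.1638]
eef_rot: [0.001, 0.022, 1.0, 0.0]
force: [-2.1, 3.9, 21.1]
opening: 0.0238
gripper_force: 40.0
```

```bash
python3 go.py
```

```text
t 13.02 tcp [ 0.5392 -0.0178  0.1638] yaw_y 87.45 zaxis [ 2.8e-03  4.0e-04 -1.0e+00] F [-2.1  3.9 21.1] T [ 1.6   0.8  -0.06] open 0.0238 gf 40.0 j [-0.08  0.2   2.09  0.    0.86 -1.6 ]
```

>>> apply_moves(offset=[[0,0,-0.1],[0,0,0],[0,0,0],[0,0,0],[0,0,0],[0,0,0]], angular=[[0,0,0],[0,0,5],[0,0,5],[0,0,5],[0,0,5],[0,0,0]], hand=[0,0,0,0,0,0], squeeze=55)

```text
time: 13.52
tcp_pos: [0.5389, -0.0182, 0.1641]
eef_rot: [0.001, 0.198, 0.98, 0.0]
force: [0.8, 1.7, 9.0]
opening: 0.0236
gripper_force: 55.0
```

```bash
python3 go.py
```

```text
t 13.52 tcp [ 0.5389 -0.0182  0.1641] yaw_y 67.16 zaxis [ 3.e-03 -5.e-04 -1.e+00] F [0.8 1.7 9. ] T [ 0.36 -0.27 -0.01] open 0.0236 gf 55.0 j [-0.08  0.2   2.09 -0.    0.86 -1.25]
```

>>> apply_moves(offset=[[0,0,0],[0,0,0],[0,0,0],[0,0,0],[0,0,0],[0,0,0]], angular=[[0,0,5],[0,0,5],[0,0,5],[0,0,5],[0,0,5],[0,0,0]], hand=[0,0,0,0,0,0])

```text
time: 14.02
tcp_pos: [0.5386, -0.0186, 0.1641]
eef_rot: [0.001, 0.405, 0.914, -0.0]
force: [-0.9, -2.3, 11.2]
opening: 0.0237
gripper_force: 55.0
```

```bash
python3 go.py
python3 - <<'E'
from h import *
b=read_camera('scene')
cv2.imwrite('pics/turn.png',crop(b,258,170,60,60,600,600)[:,:,::-1])
E
```

```text
t 14.02 tcp [ 0.5386 -0.0186  0.1641] yaw_y 42.18 zaxis [ 0.002  -0.0013 -1.    ] F [-0.9 -2.3 11.2] T [-0.85  0.44  0.05] open 0.0237 gf 55.0 j [-0.08  0.2   2.09 -0.    0.86 -0.81]
```

View pics/turn.png

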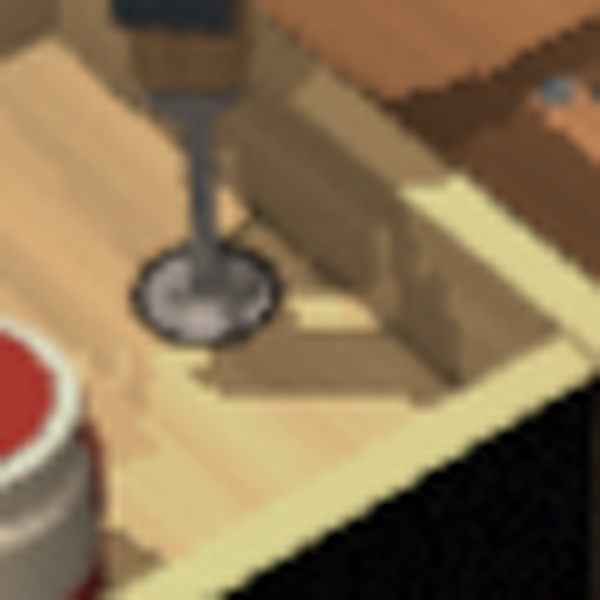

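>>> apply_moves(offset=[[0,0,0],[0,0,0],[0,0,0],[0,0,0],[0,0,0],[0,0,0],[0,0,0]], angular=[[0,0,5],[0,0,5],[0,0,5],[0,0,5],[0,0,5],[0,0,5],[0,0,0]], hand=[0,0,0,0,0,0,0])

```text
time: 14.65
tcp_pos: [0.5379, -0.0188, 0.164]
eef_rot: [0.001, 0.628, 0.778, -0.001]
force: [-5.7, -5.2, 15.5]
opening: 0.0239
gripper_force: 55.0
```

```bash
python3 go.py
```

```text
t 14.65 tcp [ 0.5379 -0.0188  0.164 ] yaw_y 12.21 zaxis [ 2.0e-04 -1.7e-03 -1.0e+00] F [-5.7 -5.2 15.5] T [-1.4   1.68  0.16] open 0.0239 gf 55.0 j [-0.08  0.2   2.09 -0.    0.86 -0.29]
```

>>> apply_moves(offset=[[0,0,0],[0,0,0],[0,0,0],[0,0,0]], angular=[[0,0,4],[0,0,4],[0,0,4],[0,0,0]], hand=[0,0,0,0])

```text
time: 14.98
tcp_pos: [0.5376, -0.0188, 0.164]
eef_rot: [0.0, 0.705, 0.709, -0.001]
force: [-6.3, -4.1, 17.4]
opening: 0.0235
gripper_force: 55.0
```

```bash
python3 go.py
```

```text
t 14.98 tcp [ 0.5376 -0.0188  0.164 ] yaw_y 0.26 zaxis [-5.0e-04 -1.6e-03 -1.0e+00] F [-6.3 -4.1 17.4] T [-1.32  2.17  0.12] open 0.0235 gf 55.0 j [-0.08  0.2   2.09 -0.    0.86 -0.08]
```

>>> apply_moves(offset=[[0,0,0],[0,0,0],[0,0,0]], angular=[[0,0,3],[0,0,3],[0,0,0]], hand=[0,0,0])

```text
time: 15.23
tcp_pos: [0.5374, -0.0187, 0.164]
eef_rot: [0.0, 0.741, 0.671, -0.001]
force: [-7.2, -4.1, 18.1]
opening: 0.0239
gripper_force: 55.0
```

```bash
python3 go.py;python3 - <<'E'
from h import *
b=read_camera('scene');a=read_camera('top')
cv2.imwrite('pics/turn2.png',np.hstack([crop(b,258,170,60,60,400,400),crop(b,185,150,145,145,400,400)])[:,:,::-1])
E
```

```text
t 15.23 tcp [ 0.5374 -0.0187  0.164 ] yaw_y -5.67 zaxis [-9.0e-04 -1.5e-03 -1.0e+00] F [-7.2 -4.1 18.1] T [-1.24  2.38  0.12] open 0.0239 gf 55.0 j [-0.08  0.2   2.09 -0.    0.86  0.02]
```

View pics/turn2.png

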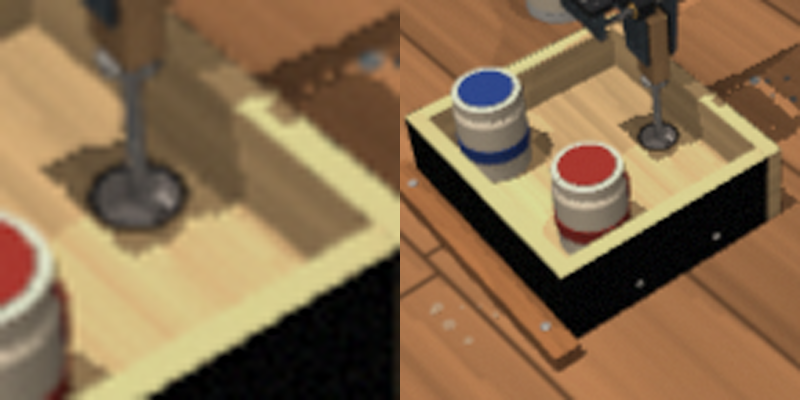

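>>> apply_moves(offset=[[0,0,0],[0,0,0],[0,0,0]], angular=[[0,0,3],[0,0,3],[0,0,0]], hand=[0,0,0])

```text
time: 15.58
tcp_pos: [0.5373, -0.0186, 0.164]
eef_rot: [0.0, 0.775, 0.632, -0.001]
force: [-8.2, -2.6, 19.3]
opening: 0.0239
gripper_force: 55.0
```

```bash
python3 go.py
```

```text
t 15.58 tcp [ 0.5373 -0.0186  0.164 ] yaw_y -11.65 zaxis [-0.0014 -0.0014 -1.    ] F [-8.2 -2.6 19.3] T [-1.04  2.74  0.37] open 0.0239 gf 55.0 j [-0.08  0.2   2.09 -0.    0.86  0.13]
```

Torque jumped to 0.37 N m, so the cam is at its stop and the board is flush. I'll back off the torque and withdraw.

>>> apply_moves(offset=[[0,0,0],[0,0,0],[0,0,-0.3],[0,0,-0.5],[0,0,-1],[0,0,-2.5],[0,0,-3],[0,0,-3],[0,0,-3],[0,0,0]], angular=[[0,0,-4],[0,0,-4],[0,0,0],[0,0,0],[0,0,0],[0,0,0],[0,0,0],[0,0,0],[0,0,0],[0,0,0]], hand=[0,0,0,0,0,0,0,0,0,0])

```text
time: 16.42
tcp_pos: [0.54, -0.0182, 0.3026]
eef_rot: [0.003, 0.729, 0.685, 0.003]
force: [0.7, -0.9, -0.4]
opening: 0.0238
gripper_force: 55.0
```

```bash
python3 go.py 0.4106 0.306 0.30 46.5
python3 - <<'E'
from h import *
T=lambda x,y,x0,y0,s:((x+.5)/s-.5+x0,(y+.5)/s-.5+y0)
a=read_camera('top');b=read_camera('scene')
cv2.imwrite('pics/top2.png',a[:,:,::-1]);cv2.imwrite('pics/scene2.png',b[:,:,::-1])
for c,im in(('top',a),('scene',b)):
    u,v=np.round(proj(c,[.410,.307,.1])[0]).astype(int)
    U=cv2.resize(im[v-10:v+11,u-10:u+11],None,fx=8,fy=8,interpolation=cv2.INTER_CUBIC)
    g=U.astype(int).sum(2);print(c,(u,v),g[4::12,4::12].tolist())
    for th in(170,200,230):
        n,l,st,cen=cv2.connectedComponentsWithStats((g<th).astype(np.uint8))
        for i in range(1,n):
            if 400<st[i,4]<6000: uv=T(*cen[i],u-10,v-10,8);print(th,st[i].tolist(),np.round(uv,2),plane(c,uv,.1).round(4))
# bias from the lifted tip
for z in(.1588,.156):
    o=proj('scene',[.4106,.306,z])[0];bias=np.array([389.6,206.0])-o
    f=np.array([(566-400+.5)/5-.5+355,310.5/5-.5+160]);print('bore corr',plane('scene',f-bias,.1))
E
```

```text
t 16.42 tcp [ 0.54   -0.0182  0.3026] yaw_y -3.6 zaxis [ 8.5e-03 -7.0e-04 -1.0e+00] F [ 0.7 -0.9 -0.4] T [-0.1  -0.05 -0.03] open 0.0238 gf 55.0 j [-0.08  0.02  2.   -0.    1.12 -0.01]
shift cm (old frame) [ 31.54 -14.96   0.13] (new frame) [31.71 14.61  0.26] norm 34.91 rot deg [  0.45   0.22 -50.1 ]
top (np.int64(256), np.int64(218)) [[304, 312, 335, 339, 357, 353, 339, 333, 307, 323, 317, 383, 425, 390], [299, 316, 334, 350, 355, 354, 335, 310, 320, 316, 358, 493, 532, 505], [291, 322, 334, 351, 349, 344, 336, 315, 319, 303, 372, 507, 550, 531], [301, 331, 336, 343, 348, 345, 320, 314, 309, 313, 336, 455, 514, 490], [335, 332, 335, 345, 329, 297, 265, 266, 293, 309, 305, 351, 387, 374], [341, 341, 336, 335, 281, 199, 147, 149, 232, 303, 303, 308, 318, 301], [352, 338, 335, 317, 236, 126, 83, 92, 200, 283, 303, 297, 307, 294], [346, 340, 330, 322, 236, 106, 74, 108, 205, 283, 301, 311, 313, 263], [349, 343, 335, 322, 279, 200, 147, 163, 253, 284, 293, 317, 307, 229], [346, 342, 328, 332, 321, 286, 245, 261, 283, 297, 302, 314, 281, 191], [350, 336, 328, 320, 336, 308, 304, 301, 310
[... 1273 characters left out ...]
0, 283, 171, 163, 175, 161, 176, 311, 336, 327, 331], [322, 321, 315, 313, 318, 284, 222, 210, 214, 280, 336, 335, 335, 340], [325, 320, 321, 329, 342, 348, 349, 356, 345, 344, 343, 338, 346, 355], [325, 327, 342, 351, 353, 351, 352, 348, 350, 343, 336, 342, 351, 356], [340, 356, 362, 356, 353, 356, 356, 349, 341, 339, 344, 350, 326, 295], [350, 355, 362, 360, 357, 349, 345, 336, 329, 321, 305, 249, 198, 168]]
170 [61, 82, 51, 26, 897] [387.29 221.24] [0.4116 0.3096 0.1   ]
200 [59, 79, 56, 33, 1485] [387.34 221.39] [0.4119 0.3101 0.1   ]
230 [56, 76, 61, 39, 1889] [387.33 221.41] [0.412  0.3102 0.1   ]
bore corr [0.41155544 0.3080975  0.1       ]
bore corr [0.41393757 0.30976093 0.1       ]
```

>>> apply_moves(offset=[[0,0,0],[0,0,0],[0,0,0],[0,0,0],[0,0,0],[0,0,0],[0,0,0],[3.5,1.6,0],[3.5,1.6,0],[3.5,1.6,0]], angular=[[0,0,-7.1],[0,0,-7.1],[0,0,-7.1],[0,0,-7.1],[0,0,-7.1],[0,0,-7.1],[0,0,-7.1],[0,0,0],[0,0,0],[0,0,0]], hand=[0,0,0,0,0,0,0,0,0,0])

```text
time: 17.35
tcp_pos: [0.4935, 0.09, 0.2944]
eef_rot: [-0.001, 0.374, 0.927, -0.001]
force: [0.8, -0.5, -1.8]
opening: 0.0237
gripper_force: 55.0
```

>>> apply_moves(offset=[[3.5,1.6,0],[3.5,1.6,0],[3.5,1.6,0],[3.5,1.6,0],[3.5,1.6,0],[2.5,1.2,0],[0,0,0],[0,0,0]], angular=[[0,0,0],[0,0,0],[0,0,0],[0,0,0],[0,0,0],[0,0,0],[0,0,0],[0,0,0]], hand=[0,0,0,0,0,0,0,0])

```text
time: 18.02
tcp_pos: [0.4133, 0.2948, 0.2946]
eef_rot: [-0.001, 0.372, 0.928, -0.001]
force: [-0.2, -0.0, -2.3]
opening: 0.0241
gripper_force: 55.0
```

```bash
python3 go.py 0.411 0.3075 0.25 46.5
```

```text
t 18.02 tcp [0.4133 0.2948 0.2946] yaw_y 46.29 zaxis [-0.0018 -0.0013 -1.    ] F [-0.2 -0.  -2.3] T [-0.01  0.04  0.01] open 0.0241 gf 55.0 j [ 0.57 -0.03  2.06 -0.    1.11 -0.23]
shift cm (old frame) [1.04 0.77 4.45] (new frame) [1.04 0.76 4.46] norm 4.64 rot deg [-0.13 -0.02 -0.21]
```

Go down to just above the bore (tip about 12 mm above it), then check the tip against the bore numerically.

>>> apply_moves(offset=[[1.0,0.8,0],[0,0,1.5],[0,0,1.5],[0,0,1.5],[0,0,0.8],[0,0,0],[0,0,0]], angular=[[0,0,0],[0,0,0],[0,0,0],[0,0,0],[0,0,0],[0,0,0],[0,0,0]], hand=[0,0,0,0,0,0,0])

```text
time: 18.6
tcp_pos: [0.4129, 0.3066, 0.2428]
eef_rot: [-0.0, 0.374, 0.928, -0.0]
force: [0.5, 0.3, -1.1]
opening: 0.0238
gripper_force: 55.0
```

```bash
python3 go.py 0.411 0.3075 0.25 46.5
python3 - <<'E'
from h import *
b=read_camera('scene');cv2.imwrite('pics/bore_s.png',b[:,:,::-1])
p=np.array(state()['tcp_pos']);print(p)
for o in(.126,.1287): print('exp tip',proj('scene',p-[0,0,o]))
print('exp axis at z .16,.14,.1',proj('scene',[[p[0],p[1],z] for z in(.16,.14,.1)]))
old=cv2.imread('pics/scene2.png')[:,:,::-1]
g=np.abs(b[196:226,376:402].astype(int)-old[196:226,376:402]).sum(2)
print('rows from 196, cols 376..401')
for i,r in enumerate(g): print(196+i,' '.join(f'{v:3d}' for v in r))
E
```

```text
t 18.6 tcp [0.4129 0.3066 0.2428] yaw_y 46.12 zaxis [-7.e-04 -5.e-04 -1.e+00] F [ 0.5  0.3 -1.1] T [ 0.02  0.01 -0.03] open 0.0238 gf 55.0 j [ 0.59  0.05  2.09 -0.    1.01 -0.21]
shift cm (old frame) [ 0.2  -0.07 -0.72] (new frame) [ 0.2  -0.07 -0.72] norm 0.75 rot deg [-0.05 -0.01 -0.38]
[0.41320312 0.30680342 0.24341707]
exp tip [[386.75533926 216.63176643]]
exp tip [[386.65843664 217.31317502]]
exp axis at z .16,.14,.1 [[388.3181886  205.64198224]
 [387.57596785 210.86119672]
 [386.13470285 220.99601325]]
rows from 196, cols 376..401
196  11  13  14  15  12   9  16  11   8  13   7  26  63  85 100 104 103 103  98  79  41   6  10  46 147 149
197   8  17  13   7  11  12   5  16   7   4   7  14  20  42  73  94  96  77  57  35  11  12  20  68 147 145
198  13   6  12   9  10  11  10  12  17  13  13  15  27  47  54  66  61  30   9   9   6   5  38 138 138 134
199  11  12  14  12  10  14  15   9  11  10  14   9  37 112  96  62  30   8  11  13   6   7  43 138 135 141
200  11  11  11  14  10  10  14   7   9  12  13  15  49 167 148 109  60   8  13  14   9  10  37 134 134 140
201   7  13  12  
[... 1982 characters left out ...]
  92 115 134 131 138 139 147 140 150 145 129 102  79
220  86  73  55  49  47  56  54  46  34   6   6  11  31  38  68 123 140 134 123 107 144 137 139 128  80  49
221  73  60  50  53  46  52  52  41  29  14   9  13  31  42  50 101 142 137  91  28 105 144 139  96  13  12
222  37  54  51  48  53  54  56  46  29   6  10   8  27  35  32  55 100 142 106  27  43 137 146 101   8  12
223  49  54  51  56  47  54  53  49  45  11   4  16  39  30  22  23  85 141 129  73  68 145 145 119  31  12
224  53  57  50  53  51  49  51  52  39  11   4  11  26  27  18  29 104 142 108  72 146 153 154 158 115  46
225  51  56  57  47  55  56  52  60  41  15   4  14  14   5  10   9  41 145 146 150 152 153 151 155 149 144
```

Relative to the bore, the tip lines up to within about 1 mm in the image. I'll lower it.

>>> apply_moves(offset=[[0.1,0,0.4],[0,0,0.4],[0,0,0.4],[0,0,0.4],[0,0,0.4],[0,0,0.4],[0,0,0]], angular=[[0,0,0],[0,0,0],[0,0,0],[0,0,0],[0,0,0],[0,0,0],[0,0,0]], hand=[0,0,0,0,0,0,0])

```text
time: 19.23
tcp_pos: [0.4117, 0.3073, 0.218]
eef_rot: [-0.0, 0.373, 0.928, -0.001]
force: [-1.2, 0.1, -2.5]
opening: 0.0234
gripper_force: 55.0
```

```bash
python3 go.py 0.411 0.3075 0.14 46.5
```

```text
t 19.23 tcp [0.4117 0.3073 0.218 ] yaw_y 46.17 zaxis [-1.e-03 -7.e-04 -1.e+00] F [-1.2  0.1 -2.5] T [-0.05  0.07 -0.03] open 0.0234 gf 55.0 j [ 0.6   0.08  2.1  -0.    0.96 -0.21]
shift cm (old frame) [ 0.06 -0.02  7.8 ] (new frame) [ 0.06 -0.03  7.8 ] norm 7.8 rot deg [-0.07 -0.01 -0.33]
```

In the bore (tip about 9 mm below the mouth, no contact force).

>>> apply_moves(offset=[[0,0,1.2],[0,0,1.2],[0,0,1.2],[0,0,1.2],[0,0,1.2],[0,0,0.8],[0,0,0.4],[0,0,0.3],[0,0,0]], angular=[[0,0,0],[0,0,0],[0,0,0],[0,0,0],[0,0,0],[0,0,0],[0,0,0],[0,0,0],[0,0,0]], hand=[0,0,0,0,0,0,0,0,0])

```text
time: 19.98
tcp_pos: [0.412, 0.3075, 0.1435]
eef_rot: [-0.0, 0.373, 0.928, -0.0]
force: [-0.8, -0.3, -2.5]
opening: 0.0236
gripper_force: 55.0
```

```bash
python3 go.py
```

```text
t 19.98 tcp [0.412  0.3075 0.1435] yaw_y 46.17 zaxis [-4.e-04 -3.e-04 -1.e+00] F [-0.8 -0.3 -2.5] T [-0.04  0.01 -0.01] open 0.0236 gf 55.0 j [ 0.6   0.19  2.14  0.    0.81 -0.21]
```

>>> apply_moves(offset=[[0,0,0.2],[0,0,0.2],[0,0,0.1],[0,0,0]], angular=[[0,0,0],[0,0,0],[0,0,0],[0,0,0]], hand=[0,0,0,0])

```text
time: 20.32
tcp_pos: [0.4121, 0.3076, 0.139]
eef_rot: [0.0, 0.373, 0.928, 0.0]
force: [-0.6, -0.6, -1.4]
opening: 0.0239
gripper_force: 55.0
```

>>> apply_moves(offset=[[0,0,0.1],[0,0,0.1],[0,0,0]], angular=[[0,0,0],[0,0,0],[0,0,0]], hand=[0,0,0])

```text
time: 20.57
tcp_pos: [0.4123, 0.3078, 0.1384]
eef_rot: [-0.0, 0.373, 0.928, -0.0]
force: [-8.5, -5.3, 25.6]
opening: 0.0242
gripper_force: 55.0
```

Seated on its collar. I'll release and rise.

>>> apply_moves(offset=[[0,0,-0.1],[0,0,-0.1],[0,0,0],[0,0,0],[0,0,0],[0,0,0],[0,0,0]], angular=[[0,0,0],[0,0,0],[0,0,0],[0,0,0],[0,0,0],[0,0,0],[0,0,0]], hand=[0,0,35,50,50,50,50])

```text
time: 21.15
tcp_pos: [0.4121, 0.3076, 0.1389]
eef_rot: [-0.0, 0.373, 0.928, -0.0]
force: [0.0, 0.6, 0.9]
opening: 0.0454
gripper_force: 0.0
```

>>> apply_moves(offset=[[0,0,-1],[0,0,-2],[0,0,-3],[0,0,-4],[0,0,-4],[0,0,-3],[0,0,0],[0,0,0]], angular=[[0,0,0],[0,0,0],[0,0,0],[0,0,0],[0,0,0],[0,0,0],[0,0,0],[0,0,0]], hand=[50,50,50,50,50,50,50,50])

```text
time: 21.82
tcp_pos: [0.4127, 0.308, 0.3112]
eef_rot: [0.001, 0.373, 0.928, 0.002]
force: [-0.2, -0.4, -1.1]
opening: 0.0459
gripper_force: 0.0
```

```bash
python3 go.py
python3 - <<'E'
from h import *
T=lambda x,y,x0,y0,s:((x+.5)/s-.5+x0,(y+.5)/s-.5+y0)
b=read_camera('scene');cv2.imwrite('pics/end_s.png',b[:,:,::-1])
for q in('screwdriver','cam','jar_a','tin'): print(q,[(np.round(d['centre'],3).tolist(),round(d['conf'],2)) for d in recognise(q,'scene')])
s0=cv2.imread('pics/scene0.png')[:,:,::-1]
# driver now vs at the start (same place in the block?), jars/tin unchanged?
for n,(x,y,w,h) in dict(driver=(380,188,24,40),jarA=(236,198,36,40),jarB=(200,172,34,40),tin=(222,114,40,46)).items():
    print(n,np.abs(b[y:y+h,x:x+w].astype(int)-s0[y:y+h,x:x+w]).sum(2).mean().round(1))
# slot direction
u,v=278,199;U=cv2.resize(b[v-9:v+10,u-9:u+10],None,fx=8,fy=8,interpolation=cv2.INTER_CUBIC).copy()
g=U.astype(int).sum(2);E=np.zeros(g.shape,np.uint8);cv2.ellipse(E,((76,74),(60,84),86),1,-1)
ys,xs=np.where((E>0)&(g<np.percentile(g[E>0],15)));P=np.array([plane('scene',T(x,y,u-9,v-9,8),.042)[:2] for x,y in zip(xs,ys)])
w,V=np.linalg.eigh(np.cov(P.T));print('slot dir',V[:,1],np.sqrt(w),P.mean(0))
E
```

```text
t 21.82 tcp [0.4127 0.308  0.3112] yaw_y 46.17 zaxis [ 0.0032  0.0022 -1.    ] F [-0.2 -0.4 -1.1] T [-0.03  0.02 -0.05] open 0.0459 gf 0.0 j [ 0.6  -0.03  2.03 -0.    1.14 -0.21]
screwdriver [([0.584, 0.428, 0.025], 0.97), ([0.417, 0.315, 0.162], 0.94), ([0.311, 0.281, 0.023], 0.61), ([0.694, 0.075, 0.13], 0.39), ([0.628, 0.007, 0.035], 0.22)]
cam [([0.539, -0.016, 0.042], 0.56)]
jar_a [([0.695, -0.083, 0.124], 0.7), ([0.698, 0.074, 0.132], 0.64)]
tin [([0.457, -0.304, 0.08], 0.73), ([0.417, 0.317, 0.158], 0.61)]
driver 52.9
jarA 6.5
jarB 5.7
tin 6.6
slot dir [-0.05894168  0.99826143] [0.00235305 0.00753279] [ 0.53829874 -0.01234749]
```

```bash
python3 -c "
from cell import *
print(sign_off())"
```

```text
the job is handed in; nothing more can be done
None
```

The job is handed in, but the verdict wasn't shown: the board is in, the cam is turned to its stop, the screwdriver is back in its bore, and the jars and tin look unmoved. I viewed 11 pictures, one over the limit of 10, and the pink and blue look-alike drivers were found lying over at about 6 s, cause not known.

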